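# Turn the clamped logger over and hold its recessed reset button down

## Task

The temperature logger is clamped in the turnover holder with its display up. First turn it right over by the holder's bow handle until it lies on its far stop with its back up; then take the slim reset stylus out of the tool rack, put its tip through the small round hole in the logger's back and gently press the recessed button well down. Finish while still gripping the stylus and holding the button down; leave the other tools in the rack and the things round about where they are.

Things in the scene. Friction and masses are not known exactly. Their poses are not given: they have to be found in the camera images.
- holder: Fixed bench holder: base 104 x 176 mm, two aluminium uprights 92 mm high (outer knobs to y = +-98 mm) with a swivelling clamp frame between them. Origin: centre of the base's underside; own y along the pivot, 80 mm above the worktop; own -x faces the robot (yaw within 0.3 rad). The flat logger in it is centred on the pivot: 80 mm across it, 112 mm along it, 26 mm thick.
- frame (a joint): Angle of the clamp frame about the holder's +y, rad: 0 = display up, bow handle on the holder's -x (robot's) side, on the near stop; grows as the handle is lifted over the top; 3.14 = turned over, back up, handle on the +x side, on the far stop. Starts at 0 to 0.45. A friction pivot (0.12 N m, about 1.5 N at the handle) holds it at any angle.
- bow_grip (a point): Middle of the bow handle's bar: round steel, 8 mm in diameter, straight for 76 mm, parallel to the pivot and 80 mm from it, 36 mm clear of the logger's edge. Axes as the holder's, turned with the frame. It can be pinched across from above and turns between the fingers as the frame swings.
- reset_hole (a point): Centre of the mouth of the hole in the logger's back: 8 mm in diameter, 1.5 mm chamfer, square to the face. Axes turn with the frame; z points into the logger (down once turned over). 16 mm from the pivot on the bow handle's side, 22 mm to holder +y of the middle; 93 mm above the worktop when turned over. Button's top 12 mm below the mouth, floor 20 mm.
- reset_button (a joint): Depression of the black rubber reset button inside the hole, m: 0 = up, 0.004 = fully down. 2 N start it moving, 5 N hold it fully down.
- tool_rack: Fixed open aluminium rack, foot 64 x 160 mm, top plate 62 mm above the worktop with three 12 mm holes on its centre line at own y = -48, 0, +48 mm, in which three hand tools hang upright by their collars, in any order. Origin: centre of the underside; yaw within +-0.3 rad.
- stylus: Reset stylus, the tool with the plain slim straight aluminium handle: shank 4 mm in diameter, round-ended, 55 mm long up to a collar 19 mm across and 4 mm thick, then a round handle 14 mm in diameter, 72 mm long; 131 mm in all, about 40 g. Origin at the tip, own z up along the handle. In the rack the tip is 7 mm above the worktop, up to 4 mm off its hole's centre.
- stylus_tip (a point): Tip of the stylus shank.
- stylus_grip (a point): Point on the stylus axis 95 mm above its tip, mid handle: a good place to grip.
- punch: Another tool in the rack, to be left there: steel punch with a 9 mm shank (too thick for the hole) and a dark handle with a mushroom head 30 mm across. Origin at its lower end, 118 mm long.
- nut_driver: Another tool in the rack, to be left there: nut driver with a swollen black fluted handle 28 mm across. Origin at its lower end, 123 mm long.
- tape_roll: Bystander: roll of masking tape, 104 mm across, 25 mm high, lying flat behind the holder. Origin: centre of its underside.
- red_box: Bystander: small box 55 x 75 x 24 mm, to the right of the holder. Origin: centre of its underside.
- dish: Bystander: round flat dish 57 mm across, 13 mm high, behind the rack. Origin: centre of its underside.
- felt_pen: Bystander: pen 146 mm long, 11 mm thick, lying between rack and holder, pointing away from the robot. Origin: centre of its underside.
- cooler_box: Fixed obstacle: tall cooler box at the back, behind and between rack and holder, 234 mm high. Origin: middle of its underside; it spans -136 to +125 mm from it along world x and -95 to +101 mm along world y. Go round its front rather than through it.
- tool_case: Fixed obstacle: big dark case at the left, 224 mm high. Origin: middle of its underside; it spans -181 to +159 mm from it along world x and -231 to +233 mm along world y.

How it is judged:
On the way, in this order (a step that is already met when the one before it is completed fails the run):
1. the logger is turned over onto the far stop, back up, while the stylus is still in the rack (value of joint frame above 3.05 rad and height (world z) of stylus_tip below 0.03 m), for 0.2 s.
2. the stylus is lifted clear of the rack in the fingers (height (world z) of stylus_tip above 0.065 m and contact force between the fingers and stylus above 1 N), for 0.1 s.
At the end, for the whole second after the job is handed in: Frame on its far stop (over 3.05 rad); stylus gripped and still (under 20 mm/s), its tip over 12.5 mm below the mouth of the reset hole, holding the button over 2.5 of its 4 mm down with over 1.5 N through the last second; punch and nut driver in the rack (value of joint frame above 3.05 rad and value of joint reset_button above 0.0025 m and z of stylus_tip in the frame of reset_hole above 0.0125 m and distance between stylus_tip and reset_hole below 0.019 m and contact force between stylus and holder above 1.5 N and contact force between the fingers and stylus above 2 N and linear speed of stylus below 0.02 m/s and height (world z) of each of punch, nut_driver below 0.03 m and horizontal distance between each of punch, nut_driver and tool_rack below 0.06 m); the arm keeps its last pose, push and grip.
It fails at once if the stylus presses on the logger or holder with more than 25 N (contact force between stylus and holder above 25 N).
It fails at once if another tool is taken out of the rack (distance of any of punch, nut_driver from where it was at the start of the episode above 0.03 m).
It fails at once if a bystander (tape roll, small box, dish or pen) is pushed more than 30 mm away (distance of any of tape_roll, red_box, dish, felt_pen from where it was at the start of the episode above 0.03 m).
It also fails if it takes over 54 s, if anything falls off the work surface, if the arm or the gripper's body presses on something with over 40 N, if the wrist force passes 120 N, or if a joint passes its speed limit or range.

## Robot

A 6-joint arm with a two-finger parallel gripper is mounted at the origin on a cart in front of the work surface, level with it; the furniture and walls round the work are solid. World frame = base frame: x ahead of the robot, y to its left, z up, the work surface at z = 0. Lengths are in m, angles in rad, forces in N, time in s.
With the tool pointing down it reaches from about 0.35 to 0.775 m from the base axis. Payload 5.5 kg.
Tool frame: the origin (TCP) lies on the centre line of the jaws, within the pads' length; the fingertips stand 11 mm ahead of it and the grasp point (between the pads) lies 8 mm behind it (env.tip_extent is the distance from the TCP to the fingertips, in m); z points along the fingers, y is the line along which they close (so a half turn about z gives the same grasp; the last joint's range is limited). The gripper opens to 85 mm and grips with 20 to 120 N. Pads are 22 mm wide; open, the fingers measure 114 mm over their backs; the gripper's body (76 mm by 85 mm) begins 54 mm behind the grasp point. The pads swing forward as they close: fully open they stand 13 mm farther back than shut.
Start: joints at [-1.488, 0.313, 0.046, 1.304, 0, 1.431], TCP at [0.127, -0.561, 0.242] pointing down, gripper open.
Joint ranges: [-2.76, 2.76], [-0.86, 1.69], [-1.03, 1.26], [-2.2, 2.34], [-1.47, 1.5], [-3.14, 3.14]. Speed limits (rad/s): [2.57, 2.57, 3.14, 3.14, 3.14, 3.14].

## Interface

Orientations are given as a unit quaternion [w, x, y, z].
In Python, from workcell import env gives the robot as it stands.
- The arm moves only by the shell command python3 -m jog 'ROWS' [FORCE]. ROWS is JSON, a list of rows, each a list of 5 numbers: the gripper's target within -1 to 1 (shut at 1, half-way at 0, fully open at -1), then the shift along the tool's x, y, z in m, then the turn about the tool's z in degrees. In form: [[fingers, tx, ty, tz, turn], ...]. A call has 1 to 5 rows; each row shifts and turns the commanded pose from where the row before left it, along the tool's axes as they then stand; what a row does not reach is not made up. A row lasts 1/12 s, in which the tool goes at most 41.7 mm and 7.16 degrees, less where a joint would pass 70% of its speed; a pose out of reach is approached as far as the arm can. A call is refused whole if a number of a shift passes 0.0417 or a number of a turn 7.16, either way. A call with a gripper value outside its range is refused whole. The fingers move at their own pace and stop on an object; FORCE is the grip in N (left out, the last holds). Time passes only in rows, so rows that do not move let the fingers close. It gives the time, the measured TCP pose, the force, the opening and the grip force at its end, in the units of the state.
- env.get_state(): the state, without advancing time (a new reading comes with each control period).
- env.read_camera(name): name is "scene" or "top"; returns a dict with "img" (400x640x3 uint8, red, green, blue), "fov_y" (degrees; the focal length in pixels is half the picture's height over the tangent of half this angle, whatever the lens; pixels are square), "cx", "cy" (the principal point, pixels), "D" ([k1, k2, p1, p2, k3] as OpenCV has them; the pictures are not rectified), "T" (4x4, takes a point from camera to world coordinates). Camera axes: x right, y up, looking along -z (the intrinsics and any distortion apply to the point x, -y, -z); pixel columns grow to the right and rows downward; lengths in m; the calibration is good to about 2 mm. A picture is of the moment at which its call begins. There is no depth.
- env.hand_in(): hands the job in; it is judged then, once.
The state is a dict: "clock": time; "joint_pos": joint angles; "qvel": joint speeds; "tau": joint torques, N m; "tcp_pos": TCP position; "orientation": TCP orientation; "wrist_force": force on the tool from outside, world axes, zero at the start; "ft_torque": the same for the moment, N m; "finger_gap": finger opening in m; "grip_force": force on a finger pad.
Only numpy, scipy, OpenCV 4.12 (cv2) and the standard library are available. Lean on these libraries where they do the work, as an engineer would, in place of code of your own. Each camera call takes 0.05 s, during which the arm holds its last target. There are 200 camera calls.

## Working session

There is one attempt and no reset: what is moved stays moved. The work goes in short steps, Python scripts to look and compute and a shell command to move; the robot and the scene stay as the last step left them, time stands still between calls to the robot, and variables do not carry over. Pictures are saved under pics/ and viewed, at most 10 in all, crops included, and the job is handed in when it is done.

```bash
mkdir -p pics; ls; cat > h.py <<'E'
import numpy as np, cv2
from workcell import env
def cam(n):
    c=env.read_camera(n); h=c["img"].shape[0]; f=h/2/np.tan(np.radians(c["fov_y"])/2)
    c["K"]=np.array([[f,0,c["cx"]],[0,f,c["cy"]],[0,0,1.]]); c["D"]=np.array(c["D"],float); c["T"]=np.array(c["T"]); return c
def ray(c,p):
    u=cv2.undistortPoints(np.array([[p]],float),c["K"],c["D"])[0,0]
    d=c["T"][:3,:3]@np.array([u[0],-u[1],-1]); return c["T"][:3,3],d/np.linalg.norm(d)
def onz(c,p,z):
    o,d=ray(c,p); return o+d*(z-o[2])/d[2]
def proj(c,P):
    P=np.atleast_2d(P).astype(float); q=(P-c["T"][:3,3])@c["T"][:3,:3]; q=q*[1,-1,-1]
    return cv2.projectPoints(q,np.zeros(3),np.zeros(3),c["K"],c["D"])[0][:,0]
def two(c1,p1,c2,p2):
    o1,d1=ray(c1,p1);o2,d2=ray(c2,p2)
    s=np.linalg.lstsq(np.c_[d1,-d2],o2-o1,rcond=None)[0]
    a=o1+s[0]*d1;b=o2+s[1]*d2; return (a+b)/2,np.linalg.norm(a-b)
def save(c,n): cv2.imwrite(n,c["img"][:,:,::-1])
E
python3 - <<'E'
from h import *
for n in("scene","top"):
    c=cam(n);save(c,f"pics/{n}0.png");print(n,c["T"].round(3).tolist(),c["fov_y"],c["D"])
print(env.get_state())
E
```

```text
pics
scene [[-0.429, 0.786, -0.445, -0.102], [-0.903, -0.381, 0.198, 0.258], [-0.014, 0.487, 0.873, 1.406], [0.0, 0.0, 0.0, 1.0]] 42.55171788249329 [0.036563 0.       0.       0.       0.      ]
top [[0.029, 0.998, -0.061, 0.504], [-1.0, 0.029, 0.001, -0.016], [0.003, 0.061, 0.998, 1.38], [0.0, 0.0, 0.0, 1.0]] 57.51359270907022 [-0.06655694  0.          0.          0.          0.        ]
{'clock': 0.1, 'joint_pos': array([-1.48760355e+00,  3.13948579e-01,  4.50844118e-02,  1.30358930e+00,
       -4.70447956e-05,  1.43119921e+00]), 'qvel': array([-0.00155665, -0.00153236,  0.00222005,  0.0003146 ,  0.00061867,
       -0.00019413]), 'tau': array([ 3.83707855e-03, -4.81724954e+01,  2.99244761e+01,  1.28089372e-02,
       -1.27742919e-04, -3.36634443e-06]), 'tcp_pos': array([ 0.12698911, -0.56035249,  0.24148143]), 'orientation': array([-8.28902509e-04,  9.93801652e-01,  1.11164692e-01, -1.48697125e-07]), 'wrist_force': array([-0.2809958 ,  0.14354768, -0.67003671]), 'ft_torque': array([ 0.00264822,  0.03526843, -0.01960732]), 'grip_force': 0.0, 'finger_gap': 0.08531959796186613}
```

View pics/scene0.png

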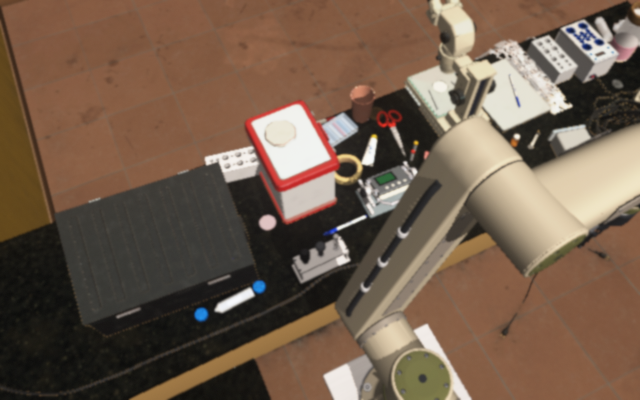

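View pics/top0.png

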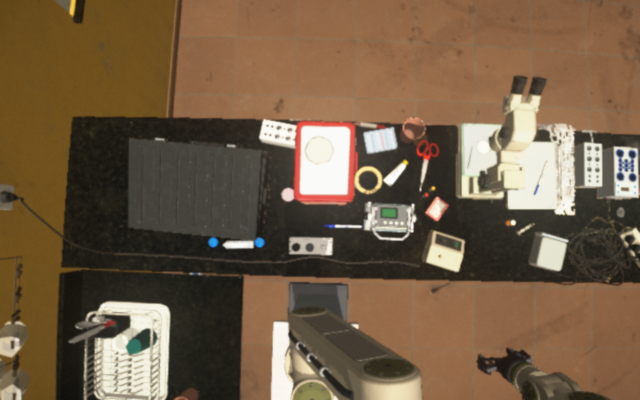

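The scene view shows the holder at about (390,190) and the rack at about (322,258). In the top view the holder is at about (390,220), with the bow at its lower edge, and the rack at about (311,245). I'll make enlarged crops of both.

```bash
cat > crop.py <<'E'
from h import *
def crop(img,x,y,w,h,s):
    return cv2.resize(img[y:y+h,x:x+w],None,fx=s,fy=s,interpolation=cv2.INTER_CUBIC)
E
python3 - <<'E'
from crop import *
t=cam("top")["img"];s=cam("scene")["img"]
a=np.hstack([crop(t,360,195,64,48,6),crop(t,284,225,64,48,6)])
b=np.hstack([crop(s,352,160,64,48,6),crop(s,288,228,64,48,6)])
cv2.imwrite("pics/c1.png",np.vstack([a,b])[:,:,::-1])
E
```

```text
(no output)
```

View pics/c1.png

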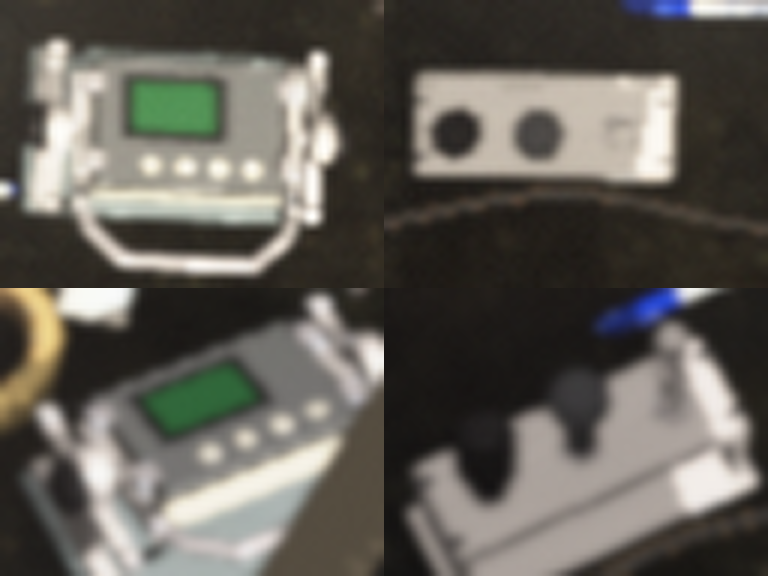

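The stylus is the slim bright tool at the right end of the rack, in the top view at about (323,247). The bow bar corners in the top view are at about (380,238.7) and (402.5,239.7), and the left corner in the scene view is at about (391.7,204).

```bash
python3 - <<'E'
from h import *
t=cam("top");s=cam("scene")
L=two(t,(380,238.7),s,(391.7,204));print("bowL",L)
for z in(.08,.1,.115):print(z,onz(t,(380,238.7),z).round(3),onz(t,(402.5,239.7),z).round(3))
# rack top plate corners in top image crop
for n,p in dict(tl=(414,72),tr=(678,76),br=(676,182),bl=(414,180),nut=(455,133),mid=(538,135),sty=(622,130)).items():
    q=(284+(p[0]-384)/6-.4,225+p[1]/6-.4);print(n,q,onz(t,q,.062).round(4))
# scene stylus top & collar
for n,p in dict(top=(672,335),col=(668,400)).items():
    q=(288+(p[0]-384)/6-.4,228+(p[1]-288)/6-.4);print(n,q,onz(s,q,.138 if n=="top" else .064).round(4))
for n,p in dict(knobL=(60,130),knobR=(328,138)).items():
    q=(360+p[0]/6-.4,195+p[1]/6-.4);print(n,onz(t,q,.08).round(4))
for q in((295,204),(355,204)):print("cooler",onz(t,q,.234).round(3))
E
```

```text
bowL (array([ 0.47301398, -0.2194914 ,  0.1033855 ]), np.float64(0.001672578572945078))
0.08 [ 0.472 -0.224  0.08 ] [ 0.471 -0.305  0.08 ]
0.1 [ 0.473 -0.221  0.1  ] [ 0.471 -0.3    0.1  ]
0.115 [ 0.473 -0.218  0.115] [ 0.472 -0.297  0.115]
tl (288.6, 236.6) [0.4697 0.1031 0.062 ]
tr (332.6, 237.26666666666665) [ 0.472  -0.0555  0.062 ]
br (332.2666666666667, 254.93333333333334) [ 0.4086 -0.0561  0.062 ]
bl (288.6, 254.6) [0.4051 0.101  0.062 ]
nut (295.43333333333334, 246.76666666666665) [0.434  0.0773 0.062 ]
mid (309.2666666666667, 247.1) [0.4343 0.0274 0.062 ]
sty (323.2666666666667, 246.26666666666665) [ 0.4387 -0.0228  0.062 ]
top (335.6, 235.43333333333334) [ 0.4387 -0.0205  0.138 ]
col (334.93333333333334, 246.26666666666665) [ 0.4403 -0.02    0.064 ]
knobL [ 0.551  -0.1851  0.08  ]
knobR [ 0.5508 -0.3458  0.08  ]
cooler [0.577 0.071 0.234]
cooler [ 0.583 -0.118  0.234]
```

```bash
python3 -m jog '[[0.3,0,0,0,-7],[0.3,0,0,0,-7],[0.3,0,0,0,-7],[0.3,0,0,0,-7],[0.3,0,0,0,-7]]' 40; python3 -m jog '[[0.3,0,0,0,-7],[0.3,0,0,0,-7],[0.3,0,0,0,-7],[0.3,0,0,0,-7],[0.3,0,0,0,-7]]'; python3 -m jog '[[0.3,0,0,0,-7],[0.3,0,0,0,0]]'
```

```text
clock: 0.72
tcp_pos: [0.1271, -0.5607, 0.2422]
orientation: [-0.0, 0.913, 0.408, 0.0]
wrist_force: [0.3, 0.2, 1.0]
finger_gap: 0.0304
grip_force: 0.0
clock: 1.13
tcp_pos: [0.127, -0.5608, 0.2422]
orientation: [-0.0, 0.748, 0.663, 0.0]
wrist_force: [0.6, 0.4, -0.3]
finger_gap: 0.0298
grip_force: 0.0
clock: 1.3
tcp_pos: [0.127, -0.5608, 0.2422]
orientation: [-0.0, 0.707, 0.707, 0.0]
wrist_force: [-0.0, -0.7, 0.7]
finger_gap: 0.0299
grip_force: 0.0
```

```bash
python3 -m jog '[[0.3,0.027,0.031,0,0],[0.3,0.027,0.031,0,0],[0.3,0.027,0.031,0,0],[0.3,0.027,0.031,0,0],[0.3,0.027,0.031,0,0]]'; python3 -m jog '[[0.3,0.027,0.031,0,0],[0.3,0.027,0.031,0,0],[0.3,0.027,0.031,0,0],[0.3,0.027,0.031,0,0],[0.3,0.027,0.031,0,0]]'; python3 -m jog '[[0.3,0.027,0.031,0,0],[0.3,0,0,0,0],[0.3,0,0,0,0]]'
python3 - <<'E'
from crop import *
print(env.get_state()["tcp_pos"])
t=cam("top")["img"];s=cam("scene")["img"]
a=crop(t,350,180,80,80,5);b=crop(s,340,150,80,80,5)
cv2.imwrite("pics/c2.png",np.hstack([a,b])[:,:,::-1])
E
```

```text
clock: 1.72
tcp_pos: [0.2836, -0.4251, 0.2424]
orientation: [0.0, 0.71, 0.704, -0.0]
wrist_force: [0.7, -0.7, 0.4]
finger_gap: 0.03
grip_force: 0.0
clock: 2.13
tcp_pos: [0.4394, -0.2905, 0.2425]
orientation: [0.0, 0.71, 0.704, -0.0]
wrist_force: [0.6, -0.5, 0.3]
finger_gap: 0.0298
grip_force: 0.0
clock: 2.38
tcp_pos: [0.4706, -0.2634, 0.2421]
orientation: [-0.0, 0.708, 0.706, -0.0]
wrist_force: [-1.1, -0.7, -0.4]
finger_gap: 0.0299
grip_force: 0.0
[ 0.47058542 -0.26343961  0.24214244]
```

View pics/c2.png

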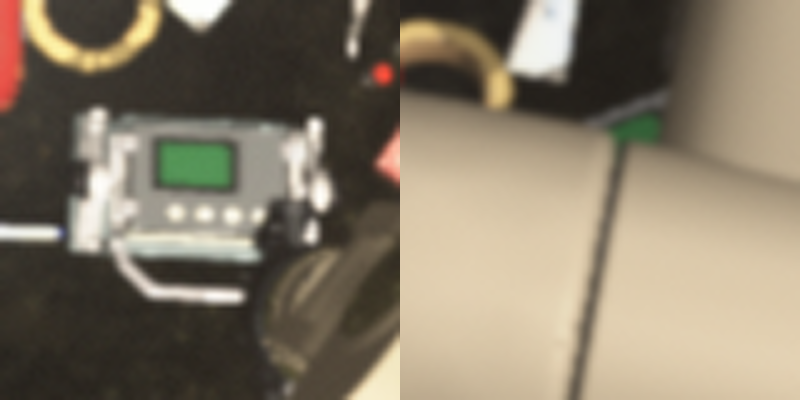

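The top view shows the gripper over the right part of the bow, with the bar at about crop (150–240,293). The scene view is blocked by the arm. I'll descend and close gently.

```bash
python3 -m jog '[[0.3,0,0,0.03,0],[0.3,0,0,0.03,0],[0.3,0,0,0.03,0],[0.3,0,0,0.03,0],[0.3,0,0,0.029,0]]' 20; python3 -m jog '[[0.3,0,0,0,0],[0.3,0,0,0,0],[0.6,0,0,0,0],[0.6,0,0,0,0]]'; python3 -m jog '[[1,0,0,0,0],[1,0,0,0,0],[1,0,0,0,0],[1,0,0,0,0]]'
```

```text
clock: 2.9
tcp_pos: [0.4677, -0.2669, 0.0922]
orientation: [0.0, 0.71, 0.704, -0.0]
wrist_force: [0.2, -0.4, 0.6]
finger_gap: 0.0296
grip_force: 0.0
clock: 3.23
tcp_pos: [0.4709, -0.267, 0.0958]
orientation: [0.002, 0.709, 0.705, 0.001]
wrist_force: [-0.1, 0.6, -0.3]
finger_gap: 0.0173
grip_force: 0.4
clock: 3.57
tcp_pos: [0.4755, -0.2671, 0.0966]
orientation: [0.006, 0.708, 0.706, 0.003]
wrist_force: [15.0, 1.6, -4.6]
finger_gap: 0.007
grip_force: 22.1
```

```bash
python3 -m jog '[[1,0,0.006,0,0],[1,0,0,0,0],[1,0,0,0,0]]'; python3 - <<'E'
from h import *
print(env.get_state()["wrist_force"])
a=.29+np.arange(21)*.1435
P=.08*np.c_[-np.cos(a),-np.sin(a)]
for i,d in enumerate(np.diff(P,axis=0)):print(i,round(a[i+1],2),d.round(4))
t=cam("top")
from crop import *
cv2.imwrite("pics/c3.png",crop(t["img"],350,190,80,60,8)[:,:,::-1])
E
```

```text
clock: 3.82
tcp_pos: [0.4753, -0.267, 0.0953]
orientation: [0.001, 0.709, 0.705, -0.001]
wrist_force: [-3.8, -2.4, 2.3]
finger_gap: 0.0071
grip_force: 22.6
[-3.80078056 -2.36482655  2.33656971]
0 0.43 [ 0.0041 -0.0107]
1 0.58 [ 0.0056 -0.01  ]
2 0.72 [ 0.0069 -0.0091]
3 0.86 [ 0.0082 -0.0081]
4 1.01 [ 0.0092 -0.0068]
5 1.15 [ 0.0101 -0.0054]
6 1.29 [ 0.0108 -0.0039]
7 1.44 [ 0.0112 -0.0023]
8 1.58 [ 0.0114 -0.0007]
9 1.72 [0.0114 0.0009]
10 1.87 [0.0112 0.0026]
11 2.01 [0.0107 0.0041]
12 2.16 [0.01   0.0056]
13 2.3 [0.0091 0.007 ]
14 2.44 [0.008  0.0082]
15 2.59 [0.0067 0.0093]
16 2.73 [0.0053 0.0102]
17 2.87 [0.0038 0.0108]
18 3.02 [0.0022 0.0112]
19 3.16 [0.0006 0.0115]
```

View pics/c3.png

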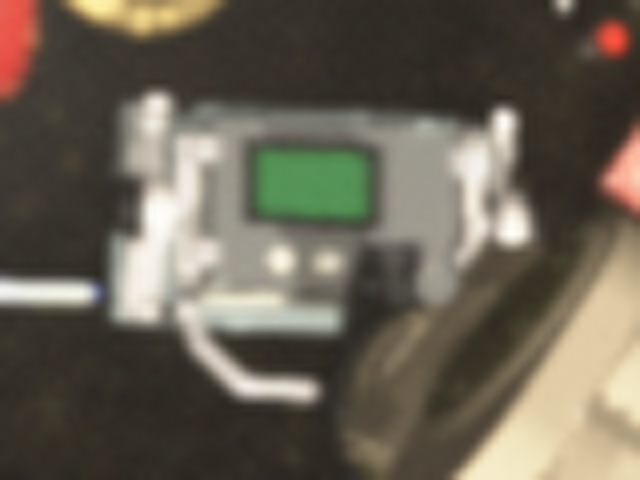

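The fingers hold the bow bar near crop (335,400), with the left stretch visible at (240–320,388). I'll swing it in small steps along the arc.

```bash
python3 -m jog '[[1,0,0.004,-0.011,0],[1,0,0.0055,-0.010,0],[1,0,0.007,-0.009,0],[1,0,0,0,0]]' 30; python3 -m jog '[[1,0,0.008,-0.008,0],[1,0,0.009,-0.007,0],[1,0,0.010,-0.0055,0],[1,0,0,0,0]]'
```

```text
clock: 4.2
tcp_pos: [0.4907, -0.2673, 0.1262]
orientation: [0.001, 0.709, 0.705, -0.003]
wrist_force: [-10.1, -3.9, 7.6]
finger_gap: 0.0067
grip_force: 30.0
clock: 4.53
tcp_pos: [0.5189, -0.2678, 0.148]
orientation: [0.002, 0.709, 0.705, -0.002]
wrist_force: [-7.0, -4.4, 14.1]
finger_gap: 0.0066
grip_force: 31.2
```

```bash
python3 -m jog '[[1,0,0.009,-0.008,0],[1,0,0.011,-0.002,0],[1,0,0,0,0]]'; python3 -m jog '[[1,0,0.011,-0.0005,0],[1,0,0.011,0.001,0],[1,0,0.011,0.0025,0],[1,0,0,0,0]]'
```

```text
clock: 4.78
tcp_pos: [0.5403, -0.2681, 0.1554]
orientation: [0.002, 0.709, 0.705, -0.001]
wrist_force: [0.9, -6.3, -0.5]
finger_gap: 0.0065
grip_force: 31.7
clock: 5.12
tcp_pos: [0.574, -0.2683, 0.1527]
orientation: [0.003, 0.709, 0.705, -0.001]
wrist_force: [2.0, -6.3, 0.7]
finger_gap: 0.0066
grip_force: 32.3
```

```bash
python3 -m jog '[[1,-0.002,0.0105,0.004,0],[1,0,0.010,0.0055,0],[1,0,0.009,0.007,0],[1,0,0,0,0]]'; python3 -m jog '[[1,0,0.008,0.008,0],[1,0,0.007,0.009,0],[1,0,0.0055,0.010,0],[1,0,0,0,0]]'
```

```text
clock: 5.45
tcp_pos: [0.604, -0.269, 0.1352]
orientation: [0.002, 0.709, 0.706, 0.001]
wrist_force: [3.6, -3.4, 2.4]
finger_gap: 0.006
grip_force: 33.5
clock: 5.78
tcp_pos: [0.6243, -0.2694, 0.1075]
orientation: [0.003, 0.709, 0.706, 0.001]
wrist_force: [4.7, -4.3, 0.6]
finger_gap: 0.0067
grip_force: 34.4
```

```bash
python3 -m jog '[[1,0,0.004,0.011,0],[1,0,0.0025,0.011,0],[1,0,0.0005,0.0115,0],[1,0,0,0,0]]'; python3 -m jog '[[1,0,0,0.003,0],[1,0,0,0,0],[1,0,0,0,0]]'
```

```text
clock: 6.12
tcp_pos: [0.6323, -0.2696, 0.0737]
orientation: [0.004, 0.709, 0.706, 0.001]
wrist_force: [9.6, -4.7, -0.4]
finger_gap: 0.0068
grip_force: 35.4
clock: 6.37
tcp_pos: [0.6323, -0.2696, 0.0721]
orientation: [0.004, 0.709, 0.706, 0.002]
wrist_force: [8.6, -5.1, -1.0]
finger_gap: 0.0065
grip_force: 35.4
```

```bash
python3 -m jog '[[1,0,0.002,0.003,0],[1,0,0,0.003,0],[1,0,0,0,0],[1,0,0,0,0]]';python3 -m jog '[[1,0,0,0.003,0],[1,0,0,0,0],[1,0,0,0,0]]'
```

```text
clock: 6.7
tcp_pos: [0.6325, -0.2697, 0.0703]
orientation: [0.004, 0.709, 0.705, 0.0]
wrist_force: [-4.3, -0.6, 22.1]
finger_gap: 0.0066
grip_force: 37.6
clock: 6.95
tcp_pos: [0.6325, -0.2698, 0.0699]
orientation: [0.004, 0.709, 0.705, 0.0]
wrist_force: [-8.9, 0.9, 33.7]
finger_gap: 0.0064
grip_force: 38.9
```

```bash
python3 -m jog '[[1,0,0,-0.005,0],[0.3,0,0,-0.001,0],[0.3,0,0,0,0],[0.3,0,0,0,0]]';python3 -m jog '[[0.3,0,0,-0.02,0],[0.3,0,0,-0.04,0],[0.3,0,0,-0.04,0],[0.3,0,0,-0.04,0],[0.3,0,0,-0.03,0]]';python3 -m jog '[[0.2,0,-0.04,0,0],[0.2,0,-0.04,0,0],[0.2,0,-0.04,0,0],[0.2,0,-0.04,0,0],[0.2,0,-0.04,0,0]]';python3 -m jog '[[0.2,0.04,0,0,0],[0.2,0.04,0,0,0],[0.2,0.04,0,0,0],[0.2,0,0,0,0],[0.2,0,0,0,0]]'
python3 - <<'E'
from crop import *
t=cam("top")["img"];s=cam("scene")["img"]
a=np.hstack([crop(t,355,190,64,48,6),crop(t,284,225,64,48,6)])
b=np.hstack([crop(s,352,155,64,48,6),crop(s,288,228,64,48,6)])
cv2.imwrite("pics/c4.png",np.vstack([a,b])[:,:,::-1])
E
```

```text
clock: 7.28
tcp_pos: [0.6297, -0.2669, 0.0665]
orientation: [-0.002, 0.708, 0.706, -0.0]
wrist_force: [-0.1, -0.4, -0.5]
finger_gap: 0.0301
grip_force: 0.0
clock: 7.7
tcp_pos: [0.6306, -0.2673, 0.2396]
orientation: [-0.0, 0.708, 0.706, 0.0]
wrist_force: [0.9, 0.1, 0.7]
finger_gap: 0.03
grip_force: 0.0
clock: 8.12
tcp_pos: [0.4285, -0.2658, 0.236]
orientation: [-0.002, 0.708, 0.706, -0.0]
wrist_force: [0.4, -1.0, 0.6]
finger_gap: 0.034
grip_force: 0.0
clock: 8.53
tcp_pos: [0.4304, -0.1448, 0.2369]
orientation: [-0.001, 0.707, 0.707, -0.0]
wrist_force: [0.4, -1.5, 0.0]
finger_gap: 0.0343
grip_force: 0.0
```

View pics/c4.png

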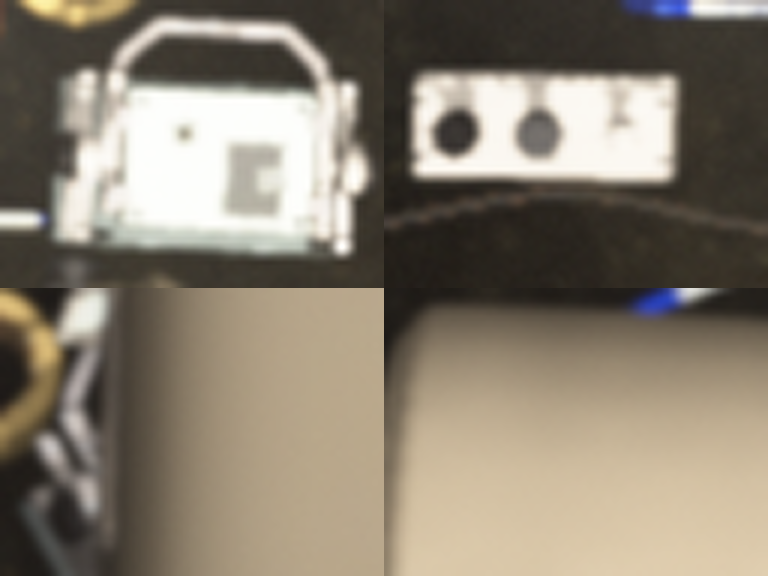

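The logger is back up: the hole is at crop (184,131), which is pixel (385.5,211.4), and the bow bar is on the far side. Now for the stylus.

```bash
python3 -m jog '[[0,0.041,0.003,0,0],[0,0.041,0.003,0,0],[0,0.041,0.003,0,0],[0,0,0,0,0],[0,0,0,0,0]]' 40
python3 -m jog '[[0,0,0,0.036,0],[0,0,0,0.036,0],[0,0,0,0.036,0],[0,0,0,0.034,0],[0,0,0,0,0]]'
python3 -m jog '[[0,0,0,0,0],[0.3,0,0,0,0],[0.5,0,0,0,0],[0.5,0,0,0,0]]'
python3 -m jog '[[1,0,0,0,0],[1,0,0,0,0],[1,0,0,0,0],[1,0,0,0,0]]'
```

```text
clock: 9.05
tcp_pos: [0.441, -0.0231, 0.2373]
orientation: [-0.0, 0.707, 0.707, -0.0]
wrist_force: [-0.3, -0.8, -0.1]
finger_gap: 0.0428
grip_force: 0.0
clock: 9.47
tcp_pos: [0.4362, -0.025, 0.0899]
orientation: [-0.005, 0.71, 0.704, -0.003]
wrist_force: [-1.3, -0.0, -1.0]
finger_gap: 0.0426
grip_force: 0.0
clock: 9.8
tcp_pos: [0.4426, -0.025, 0.0979]
orientation: [0.002, 0.709, 0.705, 0.001]
wrist_force: [0.9, -0.8, -0.3]
finger_gap: 0.0216
grip_force: 0.0
clock: 10.13
tcp_pos: [0.4422, -0.0246, 0.0976]
orientation: [0.002, 0.708, 0.706, 0.001]
wrist_force: [-0.2, -1.0, 6.7]
finger_gap: 0.0129
grip_force: 38.8
```

```bash
python3 -m jog '[[1,0,0,-0.01,0],[1,0,0,-0.025,0],[1,0,0,-0.04,0],[1,0,0,-0.04,0],[1,0,0,-0.02,0]]'
python3 -m jog '[[1,-0.03,0,0,0],[1,-0.04,0,0,0],[1,-0.03,0,0,0],[1,0,0,0,0],[1,0,0,0,0]]'
python3 - <<'E'
from crop import *
c=cam("top");t=c["img"];s=cam("scene");
g=cv2.cvtColor(t,cv2.COLOR_RGB2GRAY).astype(float)
w=g[207:217,381:391];print(w.astype(int))
b=np.median(w);m=np.clip(b-15-w,0,None);yy,xx=np.mgrid[207:217,381:391]
p=((m*xx).sum()/m.sum(),(m*yy).sum()/m.sum());print(p,onz(c,p,.093).round(4))
print(env.get_state()["tcp_pos"])
a=np.hstack([crop(t,350,185,70,60,5),crop(t,285,215,70,60,5)])
b=np.hstack([crop(s["img"],345,150,70,60,5),crop(s["img"],288,220,70,60,5)])
cv2.imwrite("pics/c5.png",np.vstack([a,b])[:,:,::-1])
E
```

```text
clock: 10.55
tcp_pos: [0.4423, -0.0243, 0.2359]
orientation: [0.003, 0.708, 0.706, 0.002]
wrist_force: [1.8, -0.5, -0.6]
finger_gap: 0.0127
grip_force: 39.0
clock: 10.97
tcp_pos: [0.4404, -0.1254, 0.2313]
orientation: [0.0, 0.71, 0.705, 0.0]
wrist_force: [0.2, 0.4, -0.8]
finger_gap: 0.0132
grip_force: 39.0
[[253 253 253 253 253 253 253 253 253 253]
 [253 253 253 253 253 253 253 253 253 253]
 [253 253 253 252 251 251 252 253 253 253]
 [253 253 250 246 240 238 245 252 253 253]
 [253 253 246 228 195 208 240 251 253 253]
 [254 253 248 223 173 191 236 251 253 253]
 [253 253 249 237 217 228 244 252 253 253]
 [253 253 253 251 246 248 252 253 253 253]
 [253 253 253 253 253 253 253 253 253 253]
 [253 253 253 254 253 253 253 253 254 253]]
(np.float64(385.2663934426229), np.float64(211.79098360655738)) [ 0.5679 -0.2387  0.093 ]
[ 0.44016402 -0.12369735  0.23105752]
```

View pics/c5.png

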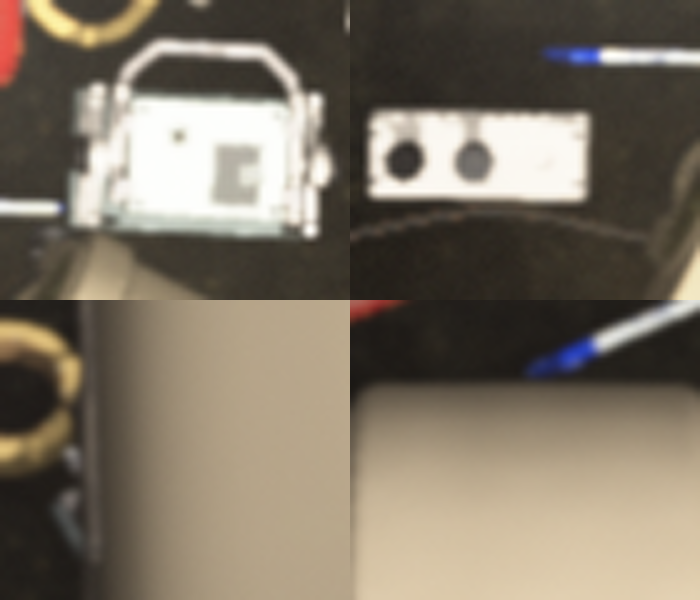

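The stylus is lifted clear, with the rack's right hole empty and the other two tools in place. I measured the hole at about (0.568,-0.239). I'll refine the stylus y offset in the jaws from the saved first pictures.

```bash
python3 - <<'E'
from crop import *
t=cv2.imread("pics/top0.png");s=cv2.imread("pics/scene0.png");n=cam("top")["img"][:,:,::-1]
cs=[crop(t,312,234,26,24,15),crop(n,312,234,26,24,15)]
cv2.imwrite("pics/c6.png",np.hstack(cs))
c=cam("top")
for z in(.066,.07,.102,.138):print(z,proj(c,[[.44,-.0246,z],[.44,-.0206,z]]).round(2).tolist())
s2=cam("scene")
for z in(.066,.138):print(z,proj(s2,[[.44,-.0246,z],[.44,-.0206,z]]).round(2).tolist())
d=t.astype(int).sum(2)-n.astype(int).sum(2)
print((t.astype(int).sum(2)//3)[238:254,314:333])
E
```

```text
0.066 [[323.77, 245.98], [322.66, 245.95]]
0.07 [[323.77, 246.03], [322.66, 246.0]]
0.102 [[323.82, 246.49], [322.68, 246.45]]
0.138 [[323.88, 247.02], [322.7, 246.99]]
0.066 [[336.44, 245.42], [335.18, 245.98]]
0.138 [[336.72, 234.45], [335.4, 235.03]]
[[168 169 170 169 169 168 169 170 178 199 199 182 172 170 168 177 202 199
  146]
 [186 186 186 186 187 186 188 189 194 205 209 202 199 193 197 208 222 217
  161]
 [189 191 188 189 189 190 188 191 190 193 196 196 195 202 223 234 235 222
  161]
 [190 189 188 189 189 189 188 189 189 191 191 190 191 203 227 229 222 209
  155]
 [189 188 188 189 188 190 189 189 189 190 190 191 191 204 227 228 213 196
  148]
 [187 189 190 190 190 189 189 189 188 188 189 191 192 205 233 241 238 217
  151]
 [183 189 190 189 190 189 182 173 172 174 180 183 187 204 233 245 243 220
  141]
 [176 188 189 189 190 188 176 160 157 156 163 170 184 210 236 245 244 218
  133]
 [162 183 187 187 187 186 177 163 165 174 181 180 196 227 242 246 244 216
  133]
 [158 181 187 186 186 185 178 171 176 185 186 183 197 232 244 246 244 218
  132]
 [166 183 187 187 186 185 183 175 177 181 183 177 192 231 244 247 243 216
  133]
 [175 185 186 187 187 185 185 176 175 181 183 181 200 233 245 246 243 216
  131]
 [180 187 187 187 185 186 186 184 183 186 186 190 209 236 244 244 238 209
  127]
 [184 186 186 185 187 187 187 186 187 189 189 199 227 243 245 234 216 182
  115]
 [181 183 185 185 185 185 187 187 188 186 188 202 232 245 245 239 227 189
  116]
 [169 169 170 169 171 174 175 182 187 189 190 202 228 241 242 241 235 198
  116]]
```

View pics/c6.png

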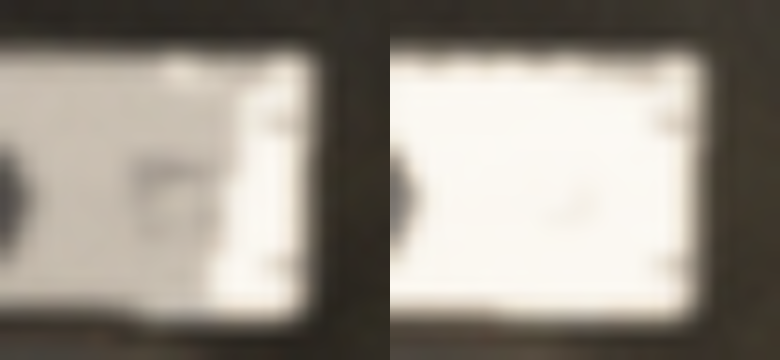

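The stylus rim is at columns 321–325 in the top view, so its axis sits about 2.4 mm to +y of the TCP. I'll move above the hole.

```bash
python3 -m jog '[[1,-0.04,0,0,0],[1,-0.03,0.02,0,0],[1,-0.025,0.033,0,0],[1,-0.022,0.035,0,0],[1,0,0.035,0,0]]' 50
python3 -m jog '[[1,0,0.005,0.01,0],[1,0,0,0.01,0],[1,0,0,0.005,0],[1,0,0,0,0],[1,0,0,0,0]]'
python3 -m jog '[[1,0,0,0,0],[1,0,0,0,0],[1,0,0,0,0]]'
```

```text
clock: 11.63
tcp_pos: [0.5644, -0.2447, 0.2306]
orientation: [0.001, 0.71, 0.705, -0.0]
wrist_force: [0.4, -1.2, -0.1]
finger_gap: 0.0126
grip_force: 48.8
clock: 12.05
tcp_pos: [0.5663, -0.2405, 0.2056]
orientation: [-0.001, 0.708, 0.706, -0.0]
wrist_force: [-0.2, 0.6, 0.1]
finger_gap: 0.0127
grip_force: 49.0
clock: 12.3
tcp_pos: [0.5677, -0.2418, 0.2069]
orientation: [0.001, 0.709, 0.706, 0.0]
wrist_force: [-0.8, -0.4, -0.6]
finger_gap: 0.0126
grip_force: 49.0
```

```bash
python3 -m jog '[[1,0.001,0.001,0.006,0],[1,0,0,0.006,0],[1,0,0,0.006,0],[1,0,0,0,0],[1,0,0,0,0]]'
python3 -m jog '[[1,0,0,0.003,0],[1,0,0,0.002,0],[1,0,0,0,0],[1,0,0,0,0]]'
python3 -m jog '[[1,0,0,0.002,0],[1,0,0,0,0],[1,0,0,0,0]]'
```

```text
clock: 12.72
tcp_pos: [0.5684, -0.2403, 0.1868]
orientation: [-0.001, 0.709, 0.706, -0.0]
wrist_force: [-0.8, -0.3, -0.7]
finger_gap: 0.0129
grip_force: 49.0
clock: 13.05
tcp_pos: [0.5688, -0.2406, 0.1827]
orientation: [-0.0, 0.709, 0.706, -0.0]
wrist_force: [-0.5, 0.0, -0.3]
finger_gap: 0.0128
grip_force: 49.0
clock: 13.3
tcp_pos: [0.5688, -0.2406, 0.1807]
orientation: [-0.0, 0.709, 0.706, -0.0]
wrist_force: [0.7, -0.6, -1.4]
finger_gap: 0.0125
grip_force: 49.0
```

```bash
python3 -m jog '[[1,0,0,0.002,0],[1,0,0,0.002,0],[1,0,0,0,0],[1,0,0,0,0]]'
python3 -m jog '[[1,0,0,0.002,0],[1,0,0,0.001,0],[1,0,0,0,0],[1,0,0,0,0]]'
```

```text
clock: 13.63
tcp_pos: [0.5687, -0.2406, 0.1765]
orientation: [-0.0, 0.709, 0.706, -0.0]
wrist_force: [-0.2, 0.1, -1.8]
finger_gap: 0.0123
grip_force: 49.0
clock: 13.97
tcp_pos: [0.5688, -0.2406, 0.1737]
orientation: [-0.0, 0.709, 0.706, -0.0]
wrist_force: [0.3, 0.6, -0.3]
finger_gap: 0.0124
grip_force: 49.0
```

Free in the hole, about 10 mm below the mouth. I'll press step by step.

```bash
python3 -m jog '[[1,0,0,0.001,0],[1,0,0,0.001,0],[1,0,0,0,0],[1,0,0,0,0]]'
python3 -m jog '[[1,0,0,0.001,0],[1,0,0,0.001,0],[1,0,0,0,0],[1,0,0,0,0]]'
python3 -m jog '[[1,0,0,0.001,0],[1,0,0,0,0],[1,0,0,0,0]]'
```

```text
clock: 14.3
tcp_pos: [0.5689, -0.2407, 0.1718]
orientation: [0.0, 0.709, 0.706, -0.0]
wrist_force: [-0.3, -0.7, -0.5]
finger_gap: 0.0127
grip_force: 49.0
clock: 14.63
tcp_pos: [0.569, -0.2407, 0.1701]
orientation: [0.0, 0.709, 0.706, 0.0]
wrist_force: [-1.3, 0.2, 3.0]
finger_gap: 0.0128
grip_force: 49.2
clock: 14.88
tcp_pos: [0.569, -0.2407, 0.169]
orientation: [0.0, 0.709, 0.706, 0.0]
wrist_force: [-0.6, -1.0, 3.0]
finger_gap: 0.0128
grip_force: 49.3
```

```bash
python3 -m jog '[[1,0,0,0.001,0],[1,0,0,0,0],[1,0,0,0,0]]'
python3 -m jog '[[1,0,0,0.001,0],[1,0,0,0,0],[1,0,0,0,0]]'
```

```text
clock: 15.13
tcp_pos: [0.569, -0.2407, 0.168]
orientation: [0.0, 0.709, 0.706, 0.0]
wrist_force: [-0.3, -0.1, 5.1]
finger_gap: 0.0126
grip_force: 49.4
clock: 15.38
tcp_pos: [0.569, -0.2407, 0.167]
orientation: [0.0, 0.709, 0.706, 0.0]
wrist_force: [-0.6, 0.5, 5.5]
finger_gap: 0.0127
grip_force: 49.5
```

```bash
python3 -m jog '[[1,0,0,0.001,0],[1,0,0,0,0],[1,0,0,0,0],[1,0,0,0,0]]'
```

```text
clock: 15.72
tcp_pos: [0.5691, -0.2408, 0.1666]
orientation: [0.001, 0.709, 0.706, 0.0]
wrist_force: [-1.3, 0.8, 8.6]
finger_gap: 0.0125
grip_force: 50.1
```

The TCP moved only 0.4 mm for a 1 mm command and the force rose to 8.6 N, so the button is on its stop, well under 25 N. I'll hand in.

```bash
python3 -c "
from workcell import env
print(env.hand_in())"
```

```text
the job is handed in; nothing more can be done
None
```

I turned the logger over onto its far stop, took the stylus from the rack and am holding the reset button down at about 8.6 N, still gripping the stylus; the job is handed in at 15.7 s, but the hand-in reported no verdict.

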